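Clear the bar scale and zero it with a large tumbler from the nested stack

ROBOT

A 7-joint arm with a two-finger parallel gripper is mounted at the origin on the work surface. World frame = base frame: x ahead of the robot, y to its left, z up, the work surface at z = 0. Lengths are in m, angles in degrees, forces in N, time in s.
With the tool pointing down it reaches from about 0.4 to 0.85 m from the base axis. Payload 10.4 kg.
Tool frame: the origin (TCP) lies midway between the tips of the shut fingers; the grasp point (between the pads) lies 19 mm behind it (manip.grip_depth is the distance from the TCP to the grasp point, in m); z points along the fingers, y is the line along which they close (so a half turn about z gives the same grasp; the last joint's range is limited). The gripper opens to 87 mm and grips with 3 to 60 N. Pads are 19 mm wide; open, the fingers measure 117 mm over their backs; the gripper's body (75 mm by 190 mm) begins 51 mm behind the grasp point.
Start: joints at [-76.524, 19.034, -3.707, 83.658, 1.238, 77.344, -5.071], TCP at [0.159, 0.604, 0.223] pointing down, gripper open.
Joint ranges: [-148.97, 148.97], [-28.65, 121.19], [-84.17, 76.75], [9.2, 138.47], [-72.65, 252.65], [3.7, 117.97], [-149.18, 149.18]. Speed limits (degrees/s): [127.2, 127.2, 159.86, 159.86, 180, 180, 180].

INTERFACE

Orientations are given as a 3x3 rotation matrix whose columns are the frame's x, y, z axes.
In Python, from plant import manip gives the robot as it stands. The module is installed in compiled form; this text tells all that it offers.
- The arm moves only by the tool step_arm, never from a script. Its argument "increments" is text: rows parted by semicolons, each of 4 numbers parted by spaces: the shift along the tool's x, y, z in cm, then the turn about the tool's z in rad. A call has 1 to 5 rows; each row is the pose to reach, as a shift and turn from the pose commanded when the call began, along the tool's axes at that moment; what a row does not reach only later rows make up. A row lasts 1/8 s, in which the tool goes at most 62.5 mm and 10.7 degrees, less where a joint would pass 70% of its speed; a pose out of reach is approached as far as the arm can. A call with a gripper value outside its range is refused whole. "grip" is the opening, from 0 (shut) to 1 (fully open), set as the call begins (left out, the last holds). The fingers move at their own pace and stop on an object; "grip_force" is the grip in N (left out, the last holds). Time passes only in rows, so rows that repeat a pose let the fingers close. It gives the time, the measured TCP pose, the force, the opening and the grip force at its end, in the units of the state.
- manip.get_state(): the state, without advancing time (a new reading comes with each control period).
- manip.get_image(name): name is "scene" or "top"; returns (picture, depth): 384x512x3 uint8, red, green, blue; 384x512 float32, m along the optical axis (not along the pixel's ray), 0 where there is no reading.
- manip.camera_model(name): a dict with "mtx" (3x3 intrinsics, pixels), "xyz" and "rotation" of the camera in the world. Camera axes: x right, y down, z forward; pixel columns grow to the right and rows downward; lengths in m; the calibration is good to about 2 mm. A picture is of the moment at which its call begins. camera_model takes no time and is no camera call.
- manip.close_job(): hands the job in; it is judged then, once.
The state is a dict: "t": time; "qpos": joint angles; "joint_vel": joint speeds; "effort": joint torques, N m; "eef_pos": TCP position; "eef_rot": TCP orientation; "contact_force": force on the tool from outside, world axes, zero at the start; "wrist_torque": the same for the moment, N m; "gripper_width": finger opening in m; "grip_force": force on a finger pad.
Only numpy, scipy, OpenCV 4.12 (cv2) and the standard library are available. Lean on these libraries where they do the work, as an engineer would, in place of code of your own. Each camera call takes 0.05 s, during which the arm holds its last target. There are 200 camera calls.

TASK

Get the bar scale ready for the next drink: lift the milk jug off its platter and set it down upright on the black rubber mat, then take just the top tumbler off the nested stack of large tumblers, leaving the ones under it nested where they stand, and set it down upright in the middle of the platter. Let go of it, press the tare button fully down and release it. Set things down rather than drop them, and leave the small tumblers, the cup and saucer and the tamper where they are.

Things in the scene. Friction and masses are not known exactly. Their poses are not given: they have to be found in the camera images.
- scale: Grey portion scale, fixed, 210 mm (its x) by 160 mm (its y). Origin: centre of its underside on the table. Its x axis points from the front panel to the back; the front panel is the flat strip at x = -105 to -50 mm, its top 38 mm above the table, with a display and the tare button.
- platter (a point): Centre of the top face of the scale's square steel platter (150 by 150 mm, fixed and level, 50 mm above the table); axes parallel to the scale's.
- tare (a joint): Travel of the round white tare button, in m: 0 up, 0.006 fully down. It springs back by itself; it takes about 1.5 N to start and 5 N to hold fully down.
- tare_top (a point): Centre of the top of the tare button, 24 mm in diameter in a black collar 40 mm in diameter, which stands 4 mm above the front panel; the button's top is 52 mm above the table when up. It moves straight down 6 mm, and lies 103 mm in front of and 48 mm to the -y side of the platter's centre, in the scale's axes.
- jug: Steel milk jug, about 0.24 kg, 110 mm high, on the platter at the start. Origin: centre of its underside, z up. Belly 72 mm in diameter to 50 mm up, then narrowing to a straight round neck 60 mm in diameter at 80 to 110 mm up, to be gripped across its y. Spout at the rim in +x, 40 mm from the axis; loop handle (9.6 mm bar) in -x, 72 mm from the axis, its top bar 100 mm up.
- mat: Black square rubber bar mat, fixed, 160 by 160 by 6 mm. Origin: centre of its underside.
- mat_top (a point): Centre of the mat's top face, 6 mm above the table.
- large3: The top one of the stack of three large tumblers: plain steel, about 0.12 kg, 106 mm high, open at the top. Origin: centre of its underside, z up. The upper 26 mm is a straight round collar 66 mm in outer diameter, wall 2.5 mm; below it a shoulder and a body tapering from 58 to 39 mm at the foot.
- large3_rim (a point): Centre of the top tumbler's rim, 106 mm above its origin, 158 mm above the table at the start. Stacked, its shoulder sits on the next rim 26 mm lower and its body fills the next tumbler with about 1.5 mm of play: only the collar shows, and a grip reaching lower takes the next one too. It must rise 80 mm straight up to come clear.
- large2: The middle large tumbler of that stack, same shape and size; its rim is 132 mm and its origin 26 mm above the table.
- large1: The bottom large tumbler, same shape and size, standing on the table.
- small3: The top tumbler of a look-alike stack of three small tumblers, to be left alone. Same shape but 54 mm in diameter and 88 mm high (collar also 26 mm, rims 26 mm apart, top rim 140 mm above the table). Origin: centre of its underside.
- small2: The middle small tumbler of that stack, origin 26 mm above the table.
- small1: The bottom small tumbler, standing on the table.
- saucer: White saucer, 121 mm in diameter, 14 mm high; origin: centre of its underside. To be left alone.
- cup: White espresso cup on the saucer, 66 mm in diameter, 58 mm high, with a small handle; origin: centre of its underside. To be left alone.
- tamper: Coffee tamper standing on its steel base (58 mm in diameter) with a dark wooden grip, 90 mm high; origin: centre of its underside. To be left alone.
Things that resemble listed ones, but are neither listed nor needed, are in the scene too. Several things look just like the mat: the one meant starts farthest from the robot's base.

How it is judged (in metres and radians):
On the way, in this order (a step that is already met when the one before it is completed fails the run):
1. the jug is brought down upright onto the rubber mat while still held (x of jug in the frame of mat_top between -0.05 and 0.05 m and y of jug in the frame of mat_top between -0.05 and 0.05 m and z of jug in the frame of mat_top between -0.008 and 0.008 m and angle between jug's own z axis and vertical below 0.12 rad and contact force between jug and the fingers above 1 N), for 0.05 s.
2. the top large tumbler is held clear above the stack while the other two stay down, nested (height (world z) of large3 above 0.135 m and contact force between large3 and the fingers above 1 N and contact force between large2 and the fingers below 0.3 N and height (world z) of large2 below 0.032 m and height (world z) of large1 below 0.01 m), for 0.1 s.
3. that tumbler is brought down upright onto the middle of the scale's platter while still held (horizontal distance between large3 and platter below 0.035 m and z of large3 in the frame of platter between -0.008 and 0.008 m and angle between large3's own z axis and vertical below 0.12 rad and contact force between large3 and the fingers above 1 N), for 0.05 s.
4. with the tumbler standing free on the platter, the tare button is pressed fully down (horizontal distance between large3 and platter below 0.035 m and z of large3 in the frame of platter between -0.008 and 0.008 m and angle between large3's own z axis and vertical below 0.12 rad and contact force between large3 and the fingers below 0.3 N and value of joint tare above 0.005 m), for 0.1 s.
At the end, for the whole second after the job is handed in: Jug upright, still, within 50 mm of the mat's centre along each side; top large tumbler upright, still, within 35 mm of the platter's centre; tare button up; other large tumblers still nested; these, the small tumblers, cup, saucer and tamper within 30 mm of where they were (x of jug in the frame of mat_top between -0.05 and 0.05 m and y of jug in the frame of mat_top between -0.05 and 0.05 m and z of jug in the frame of mat_top between -0.008 and 0.008 m and angle between each of jug, large3's own z axis and vertical below 0.12 rad and horizontal distance between large3 and platter below 0.035 m and z of large3 in the frame of platter between -0.008 and 0.008 m and linear speed of each of jug, large3 below 0.02 m/s and angular speed of each of jug, large3 below 0.2 rad/s and height (world z) of large2 below 0.032 m and height (world z) of large1 below 0.01 m and value of joint tare below 0.0015 m and angle between each of large1, large2's own z axis and vertical below 0.1 rad and not (distance of any of large1, large2, small1, small2, small3, saucer, cup, tamper from where it was at the start of the episode above 0.03 m)); the robot touches nothing.
It fails at once if the second large tumbler is dragged up out of the stack (more than 6 mm) (height (world z) of large2 above 0.032 m).
It fails at once if the stack of large tumblers is pushed over or away (more than 30 mm) (distance of any of large1, large2 from where it was at the start of the episode above 0.03 m).
It fails at once if the small tumblers, cup, saucer or tamper are disturbed (moved more than 30 mm) (distance of any of small1, small2, small3, saucer, cup, tamper from where it was at the start of the episode above 0.03 m).
It also fails if it takes over 58 s, if anything falls off the work surface, if the arm or the gripper's body presses on something with over 40 N, if the wrist force passes 120 N, or if a joint passes its speed limit or range.

## Working session

There is one attempt and no reset: what is moved stays moved. The work goes in short steps, Python scripts to look and compute and a tool call to move; the robot and the scene stay as the last step left them, time stands still between calls to the robot, and variables do not carry over. Pictures are saved under pics/ and viewed, at most 10 in all, crops included, and the job is handed in when it is done.

Besides the shell and the picture viewer there is one more tool, called after ">>>" as name(argument=value, ...) on one line, values as JSON. step_arm: Moves the arm, as the interface text tells. Its arguments: {"type":"object","properties":{"increments":{"type":"string"},"grip":{"type":"number"},"grip_force":{"type":"number"}},"required":["increments"]}

```bash
mkdir -p pics
cat > h.py <<'E'
import numpy as np, cv2
from plant import manip
def cloud(name):
    im,d=manip.get_image(name); c=manip.camera_model(name)
    K=np.array(c["mtx"]);R=np.array(c["rotation"]);t=np.array(c["xyz"])
    v,u=np.mgrid[0:384,0:512]
    p=np.stack([(u-K[0,2])/K[0,0]*d,(v-K[1,2])/K[1,1]*d,d],-1)@R.T+t
    p[d==0]=np.nan
    return im,d,p
E
python3 - <<'E'
from h import *
ims=[]
for n in("scene","top"):
    im,d,p=cloud(n); np.savez(f"{n}.npz",im=im,p=p); cv2.imwrite(f"pics/{n}0.png",cv2.resize(im[...,::-1],(800,600)))
    print(n,manip.camera_model(n))
s=manip.get_state();print(s["t"],s["eef_pos"],s["eef_rot"])
E
```

```text
scene {'mtx': array([[374.61216257,   0.        , 258.73022276],
       [  0.        , 374.61216257, 188.14184824],
       [  0.        ,   0.        ,   1.        ]]), 'xyz': array([ 1.17108723, -0.18688261,  0.74639103]), 'rotation': array([[ 0.2410405 ,  0.66153229, -0.71012288],
       [ 0.97047412, -0.15757283,  0.18262199],
       [ 0.00891428, -0.73317517, -0.6799814 ]])}
top {'mtx': array([[347.19433468,   0.        , 259.39114924],
       [  0.        , 347.19433468, 187.14859708],
       [  0.        ,   0.        ,   1.        ]]), 'xyz': array([0.3167198 , 0.01604948, 1.1343058 ]), 'rotation': array([[-0.01313945, -0.98558385,  0.16867668],
       [-0.99967856,  0.00929011, -0.02358978],
       [ 0.02168268, -0.16893242, -0.98538911]])}
0.1 [0.15929362 0.60399324 0.22183543] [[-9.66942683e-01  2.54993691e-01 -2.54620223e-04]
 [ 2.54993805e-01  9.66941829e-01 -1.28770318e-03]
 [-8.21532430e-05 -1.31006175e-03 -9.99999138e-01]]
```

View pics/scene0.png

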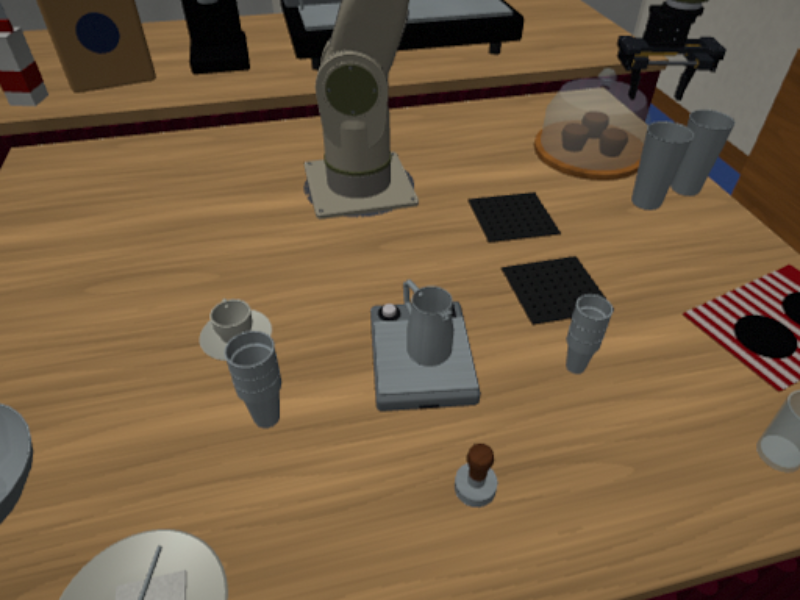

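View pics/top0.png

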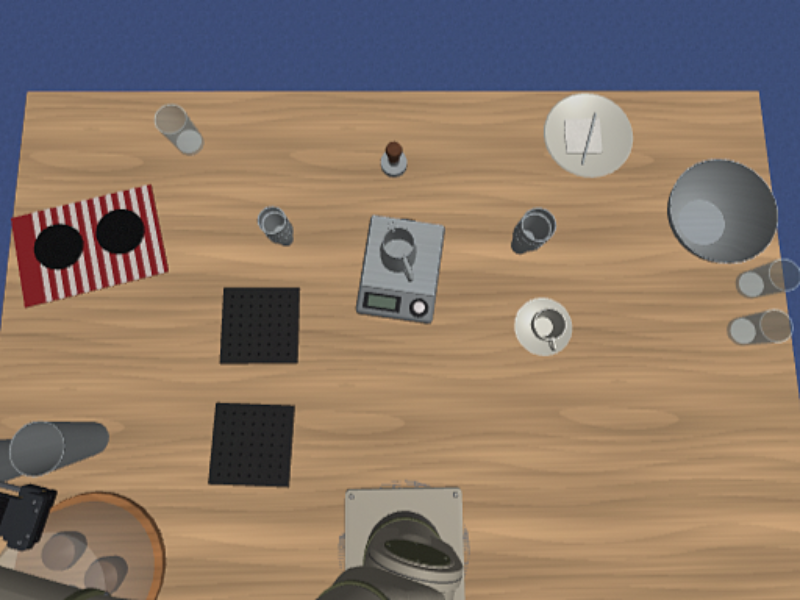

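The scene picture shows two black mats at (555,288) and (515,217). There are also two stacks of three: left (255,365) and right (588,330), with the jug on the scale at (430,330). In the top picture the mats are at (260,326) and (252,445). The first is farther from the base at (405,540), so it is the one meant. The stacks are at (535,225) and (275,222), and I still have to confirm which is large by its diameter.

Run:
```python
from h import *
T=np.load("top.npz");S=np.load("scene.npz")
im=T["im"];p=T["p"]
def circ(P):
    A=np.c_[2*P[:,:2],np.ones(len(P))];s=np.linalg.lstsq(A,(P[:,:2]**2).sum(1),rcond=None)[0]
    return s[:2],np.sqrt(s[2]+s[:2]@s[:2])
# mats
dark=(im.max(2)<60).astype(np.uint8)
for c in cv2.findContours(dark,cv2.RETR_EXTERNAL,cv2.CHAIN_APPROX_NONE)[0]:
    if cv2.contourArea(c)>800:
        m=np.zeros((384,512),np.uint8);cv2.drawContours(m,[c],-1,1,-1)
        q=p[m>0];q=q[np.isfinite(q[:,0])]
        r=cv2.minAreaRect((q[:,:2]*1000).astype(np.float32)); print("dark",(c.mean(0)[0]/.64).round(),np.median(q[:,2]).round(3),r)
# stacks, jug rims: highest points in boxes (both clouds)
for nm,a,bx in(("R",T,((490,190),(560,260))),("L",T,((250,195),(300,250))),("jug",T,((375,215),(425,285))),("Rs",S,((220,325),(285,430))),("Ls",S,((560,290),(615,375))),("jugs",S,((400,280),(465,365)))):
    (x0,y0),(x1,y1)=(np.array(bx)*.64).astype(int)
    q=a["p"][y0:y1,x0:x1].reshape(-1,3);q=q[np.isfinite(q[:,0])]
    zt=np.percentile(q[:,2],99.5);r=q[q[:,2]>zt-.006]
    c,rad=circ(r);print(nm,"ztop",zt.round(4),"n",len(r),"c",c.round(4),"rad",rad.round(4),"ext",np.ptp(r[:,:2],0).round(3),"mid",((r.max(0)+r.min(0))/2).round(4))
# platter & panel
x0,y0,x1,y1=(np.array((345,205,455,330))*.64).astype(int)
for nm,lo,hi in(("platter",.045,.0535),("scale",.03,.0535)):
    q=p[y0:y1,x0:x1].reshape(-1,3);q=q[(q[:,2]>lo)&(q[:,2]<hi)]
    print(nm,len(q),cv2.minAreaRect((q[:,:2]*1000).astype(np.float32)))
# button: white
w=(im.min(2)>200);w[:int(285*.64)]=0;w[int(325*.64):]=0;w[:,:int(400*.64)]=0;w[:,int(435*.64):]=0
q=p[w];print("button",len(q),np.nanmedian(q,0))
# handle direction: z .09-.105 pts by jug
x0,y0,x1,y1=(np.array((375,215,425,285))*.64).astype(int)
q=p[y0:y1,x0:x1].reshape(-1,3);q=q[(q[:,2]>.12)]
print("jug pts",q[:,:2].min(0),q[:,:2].max(0)); print(q[np.argsort(q[:,0])[:8]].round(4)); print(q[np.argsort(q[:,0])[-4:]].round(4))
a=cv2.resize(im[125:215,120:380,::-1],(780,270),interpolation=cv2.INTER_CUBIC);cv2.imwrite("pics/crop1.png",a)
```

```text
dark [ 24. 513.] 0.334 ((150.83070373535156, 600.2548217773438), (189.0888214111328, 77.00572967529297), 83.08399200439453)
dark [251. 444.] 0.006 ((205.58282470703125, 302.0639953613281), (159.2917938232422, 156.69888305664062), 87.08381652832031)
dark [259. 325.] 0.006 ((445.4347229003906, 293.0632629394531), (158.50936889648438, 157.42079162597656), 89.52328491210938)
R ztop 0.1609 n 69 c [ 0.6108 -0.258 ] rad 0.0315 ext [0.066 0.063] mid [ 0.6116 -0.2585  0.1586]
L ztop 0.1428 n 55 c [0.6284 0.2444] rad 0.0256 ext [0.054 0.05 ] mid [0.6296 0.2444 0.1403]
jug ztop 0.1624 n 60 c [0.5769 0.0051] rad 0.0324 ext [0.094 0.055] mid [0.5695 0.0055 0.1608]
Rs ztop 0.1586 n 184 c [ 0.6125 -0.2578] rad 0.0316 ext [0.068 0.066] mid [ 0.6115 -0.2578  0.1564]
Ls ztop 0.1407 n 112 c [0.6302 0.2448] rad 0.0255 ext [0.053 0.053] mid [0.6307 0.2449 0.1382]
jugs ztop 0.1608 n 124 c [0.5802 0.006 ] rad 0.0304 ext [0.09  0.059] mid [0.5723 0.0051 0.1589]
platter 1474 ((561.8966674804688, -1.4412994384765625), (149.8422088623047, 189.38009643554688), 80.63107299804688)
scale 2397 ((553.9860229492188, -0.37099456787109375), (159.66224670410156, 205.2852783203125), 81.0398941040039)
button 29 [ 0.47340424 -0.03666132  0.05169421]
jug pts [ 0.51065322 -0.02619324] [0.61657072 0.03686099]
[[ 0.5107 -0.0156  0.1417]
 [ 0.5115 -0.0187  0.1371]
 [ 0.5127 -0.0213  0.1459]
 [ 0.5128 -0.0185  0.1455]
 [ 0.5132 -0.0156  0.1437]
 [ 0.5143 -0.0133  0.1231]
 [ 0.5148 -0.0129  0.1358]
 [ 0.5148 -0.0154  0.1504]]
[[0.6134 0.0154 0.1622]
 [0.6134 0.0183 0.1621]
 [0.6137 0.0212 0.1614]
 [0.6166 0.0125 0.1616]]
```

View pics/crop1.png

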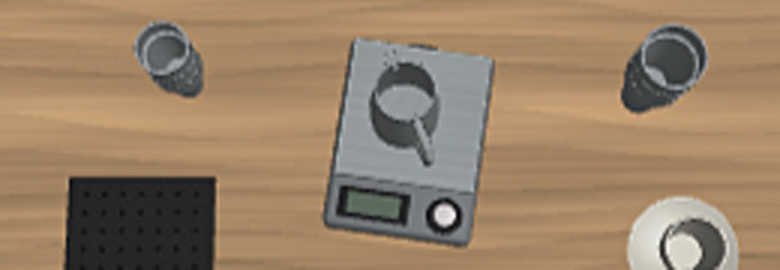

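The right stack has a rim of about 66 mm at z 0.158, so it is the large one, at (0.612,-0.258). The left one measures about 53 mm at z 0.140 and is small. Mat: (0.445,0.293). Jug: (0.580,0.006), yaw about 18°. Platter: (0.580,-0.005). Button: (0.4725,-0.0365). All of these match the given sizes.

>>> step_arm(increments="-3.8 -3.2 0 -0.11; -7.6 -6.4 0 -0.23; -11.4 -9.6 0 -0.34; -15.2 -12.8 0 -0.46; -19 -16 0 -0.57", grip=1, grip_force=25)

```text
t: 0.72
eef_pos: [0.303, 0.3996, 0.2223]
eef_rot: [[-0.951, -0.311, -0.0], [-0.311, 0.951, -0.0], [0.0, -0.0, -1.0]]
contact_force: [0.8, -0.1, -0.2]
gripper_width: 0.0869
grip_force: 0.0
```

>>> step_arm(increments="-1.4 -4.6 0 0; -2.8 -9.2 0 0; -4.2 -13.8 0 0; -5.6 -18.4 0 0; -7 -23 0 0")

```text
t: 1.35
eef_pos: [0.4401, 0.2024, 0.2224]
eef_rot: [[-0.952, -0.307, -0.0], [-0.307, 0.952, 0.0], [0.0, 0.0, -1.0]]
contact_force: [0.1, 0.3, 0.5]
gripper_width: 0.0871
grip_force: 0.0
```

>>> step_arm(increments="-1.4 -4.6 0 0; -2.8 -9.2 0 0; -4.2 -13.8 0 0; -5.6 -18.4 0 0; -7.1 -23.1 0 0")

```text
t: 1.98
eef_pos: [0.5786, 0.0046, 0.2223]
eef_rot: [[-0.952, -0.308, -0.0], [-0.308, 0.952, 0.0], [0.0, 0.0, -1.0]]
contact_force: [-0.2, 1.1, 0.1]
gripper_width: 0.0871
grip_force: 0.0
```

Run:
```python
from h import *
im,d,p=cloud("scene");cv2.imwrite("pics/s1.png",cv2.resize(im[130:280,180:380,::-1],(800,600)))
s=manip.get_state();R=np.array(s["eef_rot"]);print(s["t"],s["eef_pos"],(np.array([.58,.006,.128])-s["eef_pos"])@R*100)
```

```text
2.025 [ 0.58069279 -0.00215879  0.22218226] [-0.18029382  0.83232917  9.41531491]
```

View pics/s1.png

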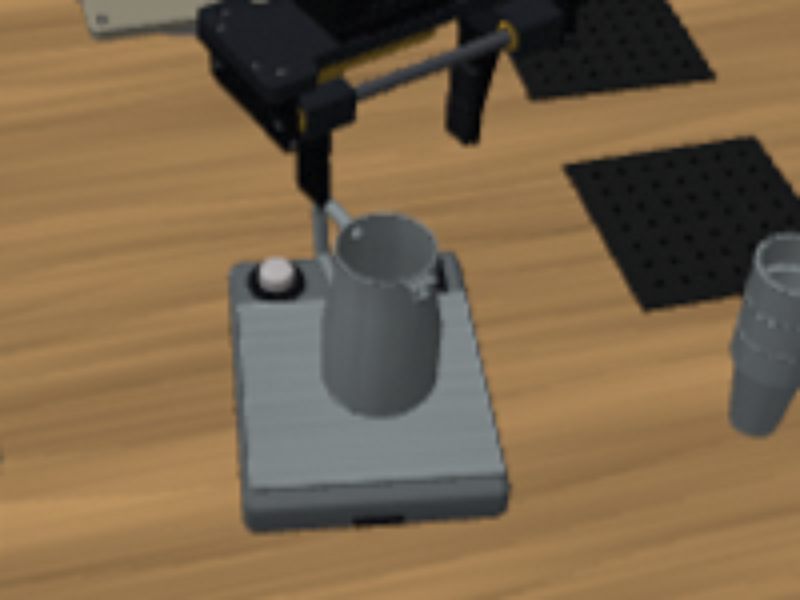

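The open fingers straddle the jug's neck: fingers at (315,180) and (465,120), neck at (385,250). The arm is still settling onto its target. Next I descend and grip.

>>> step_arm(increments="0 0 0 0; 0 0 1.5 0; 0 0 3.5 0; 0 0 5.5 0; 0 0 7.5 0")

```text
t: 2.65
eef_pos: [0.5771, 0.0075, 0.1459]
eef_rot: [[-0.951, -0.309, -0.001], [-0.309, 0.951, 0.001], [0.001, 0.001, -1.0]]
contact_force: [0.1, -0.9, -0.8]
gripper_width: 0.0869
grip_force: 0.0
```

>>> step_arm(increments="0 0 1 0; 0 0 1.8 0; 0 0 1.8 0")

```text
t: 3.02
eef_pos: [0.5778, 0.0061, 0.1292]
eef_rot: [[-0.952, -0.308, -0.001], [-0.308, 0.952, 0.0], [0.0, 0.0, -1.0]]
contact_force: [-0.1, 0.3, 0.4]
gripper_width: 0.0867
grip_force: 0.0
```

>>> step_arm(increments="0 0 0 0; 0 0 0 0; 0 0 0 0; 0 0 0 0; 0 0 0 0", grip=0)

```text
t: 3.65
eef_pos: [0.5782, 0.0059, 0.1299]
eef_rot: [[-0.952, -0.307, 0.0], [-0.307, 0.952, 0.0], [-0.001, 0.0, -1.0]]
contact_force: [-0.4, -0.8, 4.1]
gripper_width: 0.059
grip_force: 44.0
```

>>> step_arm(increments="0 0 -1.5 0; 0 0 -3.5 0; 0 0 -5 0; 0.3 2.5 -5 0; 0.9 7 -5 0")

```text
t: 4.28
eef_pos: [0.5481, 0.0687, 0.1802]
eef_rot: [[-0.953, -0.304, 0.001], [-0.304, 0.953, -0.001], [-0.001, -0.001, -1.0]]
contact_force: [0.5, 1.2, -3.5]
gripper_width: 0.0586
grip_force: 43.6
```

>>> step_arm(increments="0.6 4.8 0 0; 1.2 9.6 0 0; 1.8 14.4 0 0; 2.4 19.2 0 0; 2.9 22.5 0 0")

```text
t: 4.9
eef_pos: [0.45, 0.277, 0.18]
eef_rot: [[-0.951, -0.309, -0.0], [-0.309, 0.951, 0.001], [-0.0, 0.001, -1.0]]
contact_force: [0.3, -0.7, -2.4]
gripper_width: 0.0588
grip_force: 43.6
```

>>> step_arm(increments="0.2 2 0 0; 0.2 2 0 0; 0.2 2 2 0; 0.2 2 4 0; 0.2 2 6 0")

```text
t: 5.52
eef_pos: [0.444, 0.292, 0.1192]
eef_rot: [[-0.952, -0.306, 0.0], [-0.306, 0.952, -0.0], [-0.0, -0.0, -1.0]]
contact_force: [-0.7, -0.3, -1.8]
gripper_width: 0.0587
grip_force: 43.6
```

>>> step_arm(increments="0 0 1.2 0; 0 0 2.2 0; 0 0 2.8 0; 0 0 2.8 0")

```text
t: 6.02
eef_pos: [0.4432, 0.2932, 0.0915]
eef_rot: [[-0.952, -0.307, -0.0], [-0.307, 0.952, -0.0], [0.0, -0.0, -1.0]]
contact_force: [0.4, 0.6, -2.1]
gripper_width: 0.0587
grip_force: 43.6
```

>>> step_arm(increments="0 0 0.2 0; 0 0 0.4 0; 0 0 0.5 0; 0 0 0.5 0")

```text
t: 6.52
eef_pos: [0.4432, 0.2933, 0.0865]
eef_rot: [[-0.952, -0.307, -0.0], [-0.307, 0.952, 0.0], [0.0, 0.0, -1.0]]
contact_force: [0.2, -0.2, -1.5]
gripper_width: 0.0589
grip_force: 43.6
```

>>> step_arm(increments="0 0 0.1 0; 0 0 0.2 0; 0 0 0.2 0")

```text
t: 6.9
eef_pos: [0.4435, 0.2935, 0.0858]
eef_rot: [[-0.952, -0.307, 0.0], [-0.307, 0.952, 0.001], [-0.001, 0.001, -1.0]]
contact_force: [-4.1, -1.9, 10.3]
gripper_width: 0.0585
grip_force: 44.4
```

>>> step_arm(increments="0 0 -0.1 0; 0 0 -0.1 0; 0 0 -0.1 0; 0 0 -0.1 0", grip=1)

```text
t: 7.4
eef_pos: [0.4432, 0.2933, 0.0854]
eef_rot: [[-0.952, -0.307, -0.0], [-0.307, 0.952, -0.0], [0.0, -0.0, -1.0]]
contact_force: [-0.7, -1.0, 0.8]
gripper_width: 0.0854
grip_force: 0.0
```

>>> step_arm(increments="0 0 -1 0; 0 0 -3 0; 0 0 -6.5 0; 0 0 -11 0; 0 0 -15.5 0")

```text
t: 8.02
eef_pos: [0.4431, 0.2931, 0.2427]
eef_rot: [[-0.952, -0.307, 0.0], [-0.307, 0.952, 0.0], [-0.001, 0.0, -1.0]]
contact_force: [0.7, 0.3, -0.3]
gripper_width: 0.0866
grip_force: 0.0
```

Run:
```python
from h import *
im,d,p=cloud("top");cv2.imwrite("pics/t2.png",cv2.resize(im[100:260,110:380,::-1],(800,474)))
s=manip.get_state();R=np.array(s["eef_rot"]);print(s["t"],s["eef_pos"],(np.array([.612,-.258,.23])-s["eef_pos"])@R*100)
```

```text
8.075 [0.4450135  0.29442569 0.24896224] [  1.07114654 -57.70800771   1.67943475]
```

View pics/t2.png

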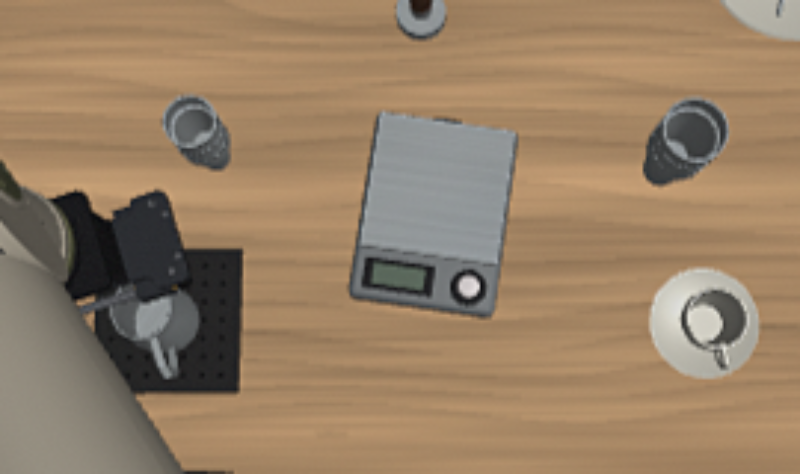

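The jug stands on the mat at (165,325), the platter is empty and both stacks are undisturbed. The large stack's rim is at (692,130). Now I move over it.

>>> step_arm(increments="0 -4.8 0 0; 0 -9.6 0 0; 0.1 -14.4 0 0; 0.2 -19.2 0 0; 0.3 -24 0 0")

```text
t: 8.7
eef_pos: [0.5144, 0.0624, 0.2412]
eef_rot: [[-0.952, -0.307, 0.001], [-0.307, 0.952, 0.001], [-0.001, 0.0, -1.0]]
contact_force: [0.9, 0.0, -0.5]
gripper_width: 0.0868
grip_force: 0.0
```

>>> step_arm(increments="0 -4.8 0 0; 0.1 -9.6 0 0; 0.2 -14.4 0 0; 0.3 -19.2 0 0; 0.4 -24 0 0")

```text
t: 9.32
eef_pos: [0.5844, -0.167, 0.2411]
eef_rot: [[-0.952, -0.308, 0.001], [-0.308, 0.952, 0.0], [-0.001, -0.0, -1.0]]
contact_force: [0.9, 1.3, -0.3]
gripper_width: 0.0867
grip_force: 0.0
```

>>> step_arm(increments="0 -4.5 0 0; 0.1 -8 0 0; 0.15 -9.7 0 0; 0.15 -9.7 0 0; 0.15 -9.7 0 0")

```text
t: 9.95
eef_pos: [0.6126, -0.2567, 0.2407]
eef_rot: [[-0.951, -0.309, 0.0], [-0.309, 0.951, 0.001], [-0.001, 0.001, -1.0]]
contact_force: [0.4, 0.5, 0.1]
gripper_width: 0.0869
grip_force: 0.0
```

Run:
```python
from h import *
im,d,p=cloud("scene");cv2.imwrite("pics/s3.png",cv2.resize(im[140:290,90:290,::-1],(800,600)))
s=manip.get_state();R=np.array(s["eef_rot"]);print(s["t"],s["eef_pos"],s["qpos"],(np.array([.612,-.258,.138])-s["eef_pos"])@R*100)
```

```text
10.0 [ 0.61271353 -0.25654149  0.2407172 ] [ -7.114148    26.60085412  37.36950789  77.2162023  -16.01933476
  81.42870982 137.67495579] [ 0.1205606  -0.12568849 10.27152721]
```

View pics/s3.png

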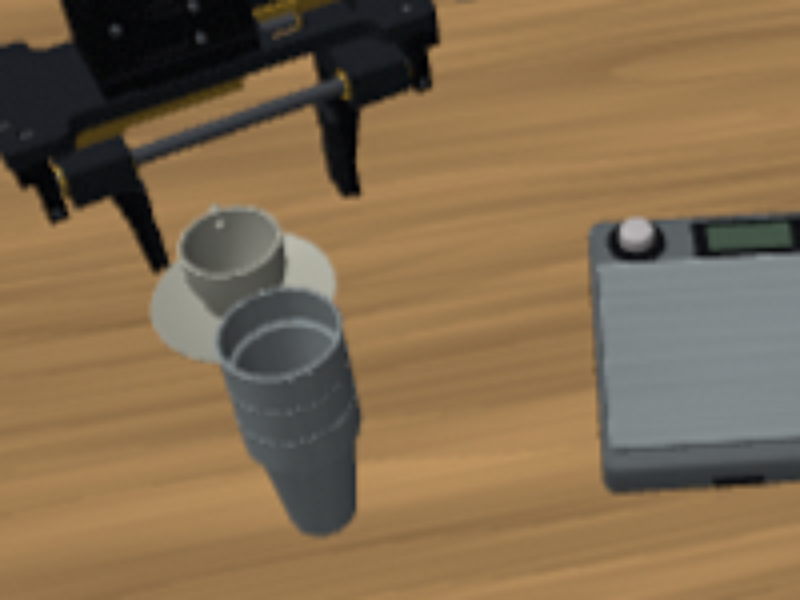

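The open fingers are at (155,260) and (345,185), either side of the stack and about 8 cm above its rim at (280,335). I descend so the fingertips stay above the second tumbler's rim (z 0.132).

>>> step_arm(increments="0.1 -0.1 2 0; 0.1 -0.1 4.5 0; 0.1 -0.1 7 0; 0.1 -0.1 8.5 0; 0.1 -0.1 8.5 0")

```text
t: 10.62
eef_pos: [0.6115, -0.2586, 0.1549]
eef_rot: [[-0.951, -0.308, -0.001], [-0.308, 0.951, 0.001], [0.001, 0.001, -1.0]]
contact_force: [0.4, 0.7, 0.3]
gripper_width: 0.087
grip_force: 0.0
```

>>> step_arm(increments="0 0 0.8 0; 0 0 1.6 0; 0 0 1.6 0")

```text
t: 11.0
eef_pos: [0.6115, -0.2595, 0.1389]
eef_rot: [[-0.952, -0.307, -0.001], [-0.307, 0.952, 0.0], [0.001, 0.001, -1.0]]
contact_force: [-0.1, 0.2, 0.4]
gripper_width: 0.0866
grip_force: 0.0
```

>>> step_arm(increments="0 0 0 0; 0 0 0 0; 0 0 0 0; 0 0 0 0; 0 0 0 0", grip=0, grip_force=15)

```text
t: 11.62
eef_pos: [0.6118, -0.2596, 0.1397]
eef_rot: [[-0.952, -0.307, 0.0], [-0.307, 0.952, 0.0], [-0.0, 0.0, -1.0]]
contact_force: [-0.1, 0.2, 2.0]
gripper_width: 0.0663
grip_force: 15.0
```

>>> step_arm(increments="0 0 -0.5 0; 0 0 -1 0; 0 0 -1.6 0; 0 0 -2.4 0; 0 0 -3.2 0")

```text
t: 12.25
eef_pos: [0.6118, -0.2597, 0.1722]
eef_rot: [[-0.952, -0.307, 0.0], [-0.307, 0.952, -0.0], [-0.0, -0.0, -1.0]]
contact_force: [0.5, 0.9, -1.7]
gripper_width: 0.066
grip_force: 15.0
```

>>> step_arm(increments="0 0 -1.2 0; 0 0 -2.4 0; 0 0 -3.8 0; 0 0 -5.2 0; 0 0 -6.6 0")

```text
t: 12.88
eef_pos: [0.6117, -0.2597, 0.2386]
eef_rot: [[-0.952, -0.307, 0.0], [-0.307, 0.952, 0.0], [-0.0, -0.0, -1.0]]
contact_force: [-0.2, -0.6, -1.5]
gripper_width: 0.0661
grip_force: 15.0
```

>>> step_arm(increments="0 0 0 0; 0 0 0 0")

```text
t: 13.12
eef_pos: [0.6116, -0.2595, 0.237]
eef_rot: [[-0.952, -0.307, -0.001], [-0.307, 0.952, 0.0], [0.0, 0.001, -1.0]]
contact_force: [-0.2, -0.4, -1.8]
gripper_width: 0.0663
grip_force: 15.0
```

Run:
```python
from h import *
im,d,p=cloud("scene");cv2.imwrite("pics/s4.png",cv2.resize(im[110:290,80:320,::-1],(800,600)))
s=manip.get_state();R=np.array(s["eef_rot"]);print(s["t"],s["eef_pos"],(np.array([.58,-.005,.138])-s["eef_pos"])@R*100)
```

```text
13.175 [ 0.61148235 -0.25945377  0.23681311] [-4.82968334 25.17416545  9.89719506]
```

View pics/s4.png

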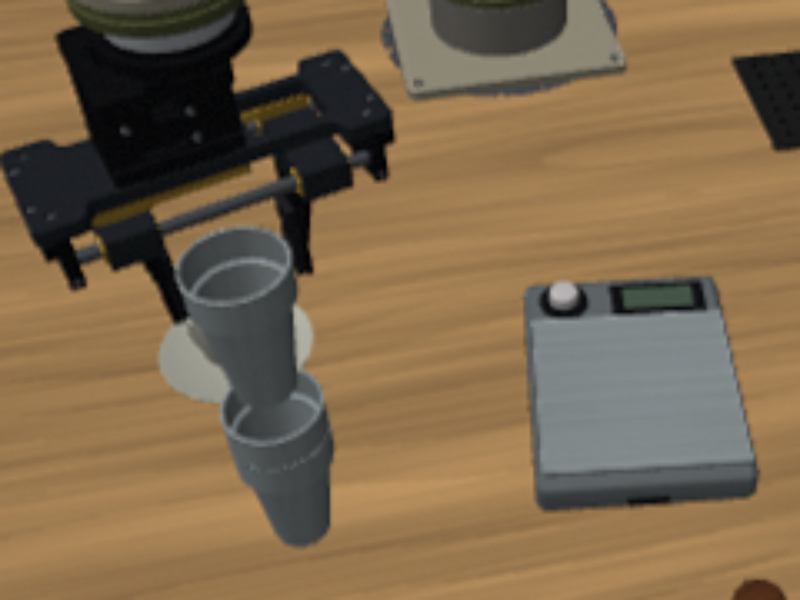

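The top tumbler is held clear at (240,300). The other two are still nested at (280,450), and the platter is free at (640,400). Moving to the platter.

>>> step_arm(increments="0 0 -1 0; -0.5 2.6 -1 0; -1.3 6.8 -1 0; -2.1 11 -1 0; -2.9 15.2 -1 0")

```text
t: 13.8
eef_pos: [0.5924, -0.1049, 0.248]
eef_rot: [[-0.952, -0.307, 0.0], [-0.307, 0.952, 0.0], [-0.0, -0.0, -1.0]]
contact_force: [0.7, 0.4, -1.9]
gripper_width: 0.0664
grip_force: 15.0
```

>>> step_arm(increments="-0.8 4.2 0 0; -1.5 8 0 0; -1.9 10 0 0; -1.9 10 0 0; -1.9 10 2 0")

```text
t: 14.42
eef_pos: [0.581, -0.0065, 0.229]
eef_rot: [[-0.952, -0.306, 0.003], [-0.306, 0.952, -0.0], [-0.003, -0.001, -1.0]]
contact_force: [0.3, -0.1, -2.1]
gripper_width: 0.0662
grip_force: 15.0
```

>>> step_arm(increments="0 0 2 0; 0 0 4 0; 0 0 6 0; 0 0 7.8 0; 0 0 7.8 0")

```text
t: 15.05
eef_pos: [0.5793, -0.006, 0.1484]
eef_rot: [[-0.952, -0.306, -0.002], [-0.306, 0.952, -0.001], [0.002, 0.0, -1.0]]
contact_force: [0.5, 0.3, -1.7]
gripper_width: 0.0662
grip_force: 15.0
```

>>> step_arm(increments="0 0 0.3 0; 0 0 0.6 0; 0 0 0.8 0; 0 0 0.9 0; 0 0 0.9 0")

```text
t: 15.68
eef_pos: [0.58, -0.005, 0.1405]
eef_rot: [[-0.952, -0.307, 0.0], [-0.307, 0.952, 0.0], [-0.0, 0.0, -1.0]]
contact_force: [-1.6, -0.1, -1.2]
gripper_width: 0.0664
grip_force: 15.0
```

>>> step_arm(increments="0 0 0.1 0; 0 0 0.2 0; 0 0 0.2 0")

```text
t: 16.05
eef_pos: [0.58, -0.0051, 0.1384]
eef_rot: [[-0.952, -0.307, -0.0], [-0.307, 0.952, 0.0], [0.0, 0.0, -1.0]]
contact_force: [-0.7, 0.7, -1.3]
gripper_width: 0.0658
grip_force: 15.0
```

>>> step_arm(increments="0 0 0.1 0; 0 0 0.2 0; 0 0 0.2 0")

```text
t: 16.42
eef_pos: [0.5807, -0.0049, 0.1376]
eef_rot: [[-0.952, -0.307, 0.002], [-0.307, 0.952, 0.001], [-0.002, 0.0, -1.0]]
contact_force: [-1.7, 0.4, 7.9]
gripper_width: 0.0662
grip_force: 15.0
```

>>> step_arm(increments="0 0 -0.1 0; 0 0 -0.1 0; 0 0 -0.1 0; 0 0 -0.1 0", grip=1)

```text
t: 16.92
eef_pos: [0.5799, -0.0051, 0.1374]
eef_rot: [[-0.952, -0.307, -0.0], [-0.307, 0.952, 0.0], [0.0, 0.0, -1.0]]
contact_force: [-0.1, 0.1, 0.1]
gripper_width: 0.0863
grip_force: 0.0
```

>>> step_arm(increments="0 0 -1 0; 0 0 -3 0; 0 0 -6 0; 0 0 -8 0; 0 0 -8 0")

```text
t: 17.55
eef_pos: [0.5809, -0.0052, 0.2195]
eef_rot: [[-0.952, -0.307, 0.003], [-0.307, 0.952, 0.001], [-0.003, -0.0, -1.0]]
contact_force: [0.4, 0.0, -0.3]
gripper_width: 0.087
grip_force: 0.0
```

Run:
```python
from h import *
im,d,p=cloud("scene");cv2.imwrite("pics/s5.png",cv2.resize(im[130:280,200:400,::-1],(800,600)))
w=(im.min(2)>150)&(abs(p[...,2]-.052)<.004)&(abs(p[...,0]-.4725)<.03)&(abs(p[...,1]+.0365)<.03)
q=p[w];print("button",len(q),q.mean(0) if len(q) else 0,(q.max(0)+q.min(0))/2 if len(q) else 0)
s=manip.get_state();R=np.array(s["eef_rot"]);print(s["t"],s["eef_pos"],s["gripper_width"],(np.array([.4725,-.0365,.06])-s["eef_pos"])@R*100)
```

```text
button 30 [ 0.47329235 -0.03574707  0.0518484 ] [ 0.47392648 -0.0354242   0.05197136]
17.6 [ 0.58028184 -0.00511098  0.21808671] 0.08707865990278942 [11.24237882  0.32276762 15.79369369]
```

View pics/s5.png

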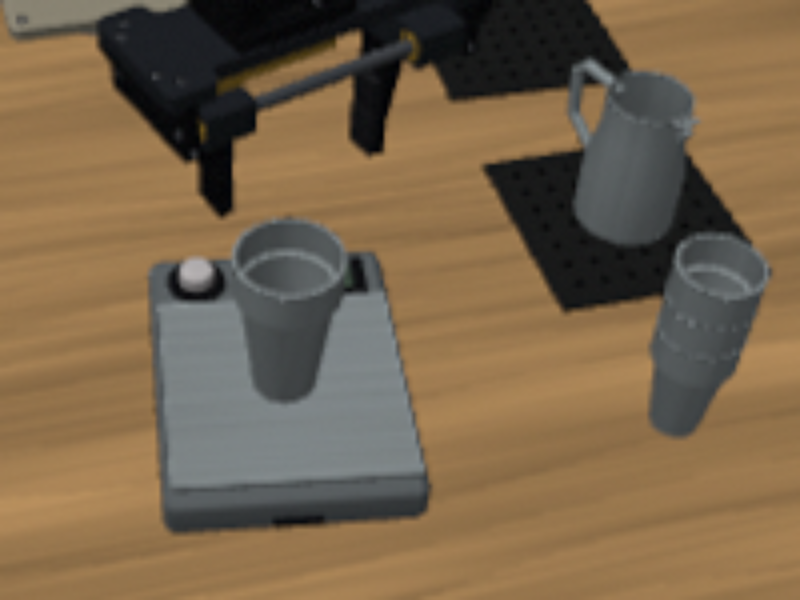

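The tumbler stands free on the platter (foot at 285,385), the jug is on the mat (630,160) and the small stack is untouched. The button is at (197,275), measured at (0.4733,-0.036). Now I press it with the fingers shut.

>>> step_arm(increments="2 0.1 0 0; 5 0.2 0 0; 8.5 0.3 0 0; 11.2 0.3 0 0; 11.2 0.3 0 0", grip=0, grip_force=10)

```text
t: 18.23
eef_pos: [0.4711, -0.0371, 0.2169]
eef_rot: [[-0.952, -0.306, -0.001], [-0.306, 0.952, 0.001], [0.0, 0.001, -1.0]]
contact_force: [0.1, 0.5, 0.1]
gripper_width: 0.0453
grip_force: 0.0
```

>>> step_arm(increments="0 0 2 0; 0 0 5 0; 0 0 8 0; 0 0 11 0; 0 0 13 0")

```text
t: 18.85
eef_pos: [0.4722, -0.0365, 0.0855]
eef_rot: [[-0.952, -0.308, -0.002], [-0.308, 0.952, -0.001], [0.002, -0.0, -1.0]]
contact_force: [-0.7, -0.3, 0.5]
gripper_width: 0.0016
grip_force: 0.0
```

>>> step_arm(increments="0 0 1.5 0; 0 0 2.6 0; 0 0 2.6 0")

```text
t: 19.23
eef_pos: [0.4723, -0.0367, 0.061]
eef_rot: [[-0.952, -0.307, -0.001], [-0.307, 0.952, -0.0], [0.001, 0.0, -1.0]]
contact_force: [-0.0, 0.3, 0.3]
gripper_width: 0.0006
grip_force: 0.0
```

>>> step_arm(increments="0 0 0.6 0; 0 0 1 0; 0 0 1.3 0; 0 0 1.5 0; 0 0 1.5 0")

```text
t: 19.85
eef_pos: [0.4728, -0.0366, 0.0467]
eef_rot: [[-0.952, -0.307, 0.001], [-0.307, 0.952, 0.0], [-0.001, 0.0, -1.0]]
contact_force: [-0.8, 0.4, 4.7]
gripper_width: 0.0006
grip_force: 2.3
```

>>> step_arm(increments="0 0 0.1 0; 0 0 0.2 0; 0 0 0.2 0; 0 0 0.2 0")

```text
t: 20.35
eef_pos: [0.473, -0.0366, 0.046]
eef_rot: [[-0.952, -0.307, 0.001], [-0.307, 0.952, 0.001], [-0.001, 0.001, -1.0]]
contact_force: [-7.9, 0.5, 26.5]
gripper_width: 0.0003
grip_force: 13.2
```

Bottomed out, well over 5 N. Releasing and retracting.

>>> step_arm(increments="0 0 -0.3 0; 0 0 -1.2 0; 0 0 -4 0; 0 0 -8 0; 0 0 -12 0")

```text
t: 20.98
eef_pos: [0.4718, -0.0369, 0.1656]
eef_rot: [[-0.952, -0.307, -0.001], [-0.307, 0.952, -0.0], [0.001, -0.0, -1.0]]
contact_force: [0.9, 0.5, 0.4]
gripper_width: 0.0005
grip_force: 0.0
```

>>> step_arm(increments="0 0 -4 0; 0 0 -7 0; 0 0 -7 0; 0 0 -7 0")

```text
t: 21.48
eef_pos: [0.472, -0.0367, 0.2339]
eef_rot: [[-0.952, -0.307, -0.001], [-0.307, 0.952, -0.0], [0.001, 0.0, -1.0]]
contact_force: [-0.1, 0.3, 0.2]
gripper_width: 0.0008
grip_force: 0.0
```

Run:
```python
from h import *
im,d,p=cloud("scene");cv2.imwrite("pics/s6.png",cv2.resize(im[...,::-1],(800,600)))
w=(im.min(2)>150)&(abs(p[...,2]-.05)<.008)&(abs(p[...,0]-.4725)<.02)&(abs(p[...,1]+.0365)<.02)
print("button z",np.median(p[w][:,2])); s=manip.get_state();print(s["t"],s["eef_pos"],s["contact_force"])
```

```text
button z 0.051683584776227864
21.525 [ 0.47180324 -0.03672922  0.2335606 ] [-0.62244626  0.19119775 -0.03514061]
```

View pics/s6.png

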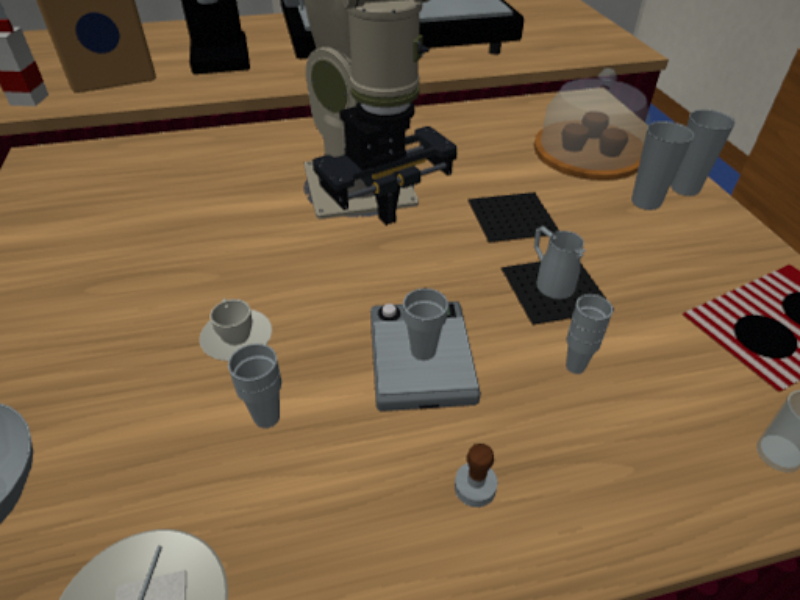

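The jug is on the far mat (560,265), the tumbler is on the platter (425,325), two large tumblers are still nested (257,385) and the button is up. Nothing else has moved, so I hand it in.

```bash
python3 -c "from plant import manip; print(manip.close_job())"
```

```text
the job is handed in; nothing more can be done
None
```

The job is handed in at about 21.5 s: the jug is on the far mat, the top large tumbler stands on the platter, and the tare button was pressed fully down and is back up; the last picture showed nothing else moved, and no verdict came back.

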